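Wedge a spring clip off a spindle

TASK

Take the release wedge out of its holder and press it straight down between the two tails of the spring clip on the bracket's spindle until its flange is firmly home on the tail ends (bear down on it there with 14 to 25 N for at least half a second, and never press harder than 25 N). With the wedge holding it open, ease the clip off the free end of the spindle, stand wedge and clip together in the shallow tray with the clip still on the wedge, and let go, leaving the other things on the bench alone.

Things in the scene. Friction and masses are not known exactly. Their poses are not given: they have to be found in the camera images.
- bracket: Fixed aluminium bracket with a horizontal spindle. Base plate 125 x 80 x 12 mm, x -65 to +60; its top, 12 mm up, is the flat deck on which the clip stands. Bearing block at x +30 to +52, 56 mm wide, 62 mm high; black wheel, 32 mm diameter, at x +11 to +25. Origin: bottom of the plate under the spindle; z up; the spindle's free end points to its -x, towards the robot.
- spindle_end (a point): Centre of the spindle's free end face, at bracket x -20 mm, 36 mm above the bench; axes as the bracket's. Behind it: end collar, 15 mm diameter, 6 mm long (bracket x -20 to -14), then the clip's groove, 10 mm diameter (x -14 to +4).
- clip: Loose (0.11 kg) dark steel U-shaped spring clip, mouth up, 71 mm high: foot plate 30 (x) x 36 (y) x 5 mm standing on the deck under the spindle, and two sprung upright jaws of 12 mm wide, 3 mm thick strip at its +y and -y side that pinch the spindle's groove. It comes off only along the spindle, over its end, with both jaws spread. Origin: centre of the foot's underside; z up, x along the bracket's x.
- clip_mouth (a point): Middle of the clip's mouth, 70 mm above its foot. The two tail ends stand 21 mm apart here (inside, along clip y) and narrow to a neck of 5 mm gap 18 mm lower; the wedge goes in here from above, its y along the clip's y. Home: flange underside about 70 mm above the clip's foot, wedge tip then 2 mm above the collar.
- jaw_left (a joint): Opening angle (rad) of the clip's +y jaw, hinged at the foot: about 0 (to -0.01) when it pinches the groove, about 0.22 with the wedge home; from 0.15 it clears the collar. Spring 0.64 N m/rad, 0.06 N m at 0. Spreading takes a downward push of up to 13 N, which drops to about 6 N just before home and then rises steeply.
- jaw_right (a joint): Opening angle (rad) of the clip's -y jaw, as for jaw_left. With both open, the foot has 11 mm of room below the collar, so the clip, clamped on the wedge, may be lifted some 3 mm off the deck before it is drawn along the spindle; dragged on the deck it may catch on the collar. If one jaw is open more than the other, the wedge is off centre to that side (0.04 rad difference: 1 mm).
- wedge: Loose release wedge, about 0.1 kg, hanging upright in the holder. Origin: middle of the tip; z up, y along the blade's width. Steel blade 12 mm thick (x), 11 mm wide (y) at the tip, widening to 26.6 mm at 16.5 mm up, then parallel up to the flange. Once home, the clip clamps itself on the blade and can be carried by it.
- wedge_seat (a point): Centre of the underside of the wedge's flange (16 x 62 x 6 mm, long along y), 36 mm above the tip
- wedge_grip (a point): Middle of the wedge's grey grip block, 66 mm above the tip: where to hold it. The block is 16 (x) x 24 (y) mm and spans 42 to 84 mm above the tip.
- holder: Fixed grey block 50 x 74 x 45 mm with a through slot 17 x 32 mm in its top (long side along its y), in which the wedge hangs upright, its flange resting on the top. Origin: centre of the underside. Lift the wedge at least 40 mm straight up to clear it.
- tray: Fixed shallow white tray, 130 x 130 mm outside, walls 4 mm thick and 16 mm high, floor top about 4 mm above the bench. Origin: centre of the underside.
- weight_1: Bystander: brass knobbed check weight, 25 mm wide, 30 mm high
- vial_1: Bystander: small vial with black cap, 24 mm wide, 56 mm high
- tape_roll: Bystander: roll of tape lying flat, 66 mm wide, 19 mm high
- screwdriver: Bystander: small red-handled screwdriver lying, 172 mm long
- timer: Bystander: small bench timer, 41 x 62 x 52 mm
- beaker_2: Bystander: small glass beaker, 53 mm wide, 60 mm high
Not all that is in view belongs to the job. There is more than one size of the tray; the job needs the larger. What is shaped like the clip but blue is not meant.

How it is judged (in metres and radians):
On the way, in this order (a step that is already met when the one before it is completed fails the run):
1. the wedge's flange is home on the clip's tail ends, both jaws open 0.12 rad or more, pressed with about 14 N or more (16 N summed over the contacts with the bracket), the clip still on the spindle (z of wedge_seat in the frame of clip below 0.0725 m and value of joint each of jaw_left, jaw_right above 0.12 rad and contact force between clip and bracket above 16 N and x of clip in the frame of bracket above -0.012 m), for 0.5 s.
2. the clip is off the free end of the spindle, still spread on the wedge (x of clip in the frame of spindle_end below -0.012 m and distance between clip and spindle_end below 0.12 m and value of joint each of jaw_left, jaw_right above 0.15 rad), for 0.2 s.
At the end, for the whole second after the job is handed in: The clip stands upright (within 0.25 rad) on the tray's floor, its centre within 60 mm of the tray's centre, still spread by the wedge (jaws open at least 0.13 rad, flange centre within 85 mm of the clip's origin), both at rest and released (horizontal distance between clip and tray below 0.06 m and height (world z) of clip below 0.012 m and angle between clip's own z axis and vertical below 0.25 rad and value of joint each of jaw_left, jaw_right above 0.13 rad and distance between wedge_seat and clip below 0.085 m and linear speed of each of clip, wedge below 0.02 m/s); the robot touches nothing.
It fails at once if the clip pressed harder than about 25 N (31 N summed over its contacts with the bracket, which include some side forces) (contact force between clip and bracket above 31 N).
It fails at once if the wedge pressed on the bracket with more than 15 N (contact force between wedge and bracket above 15 N).
It fails at once if a bystander moved by more than 20 mm (distance of any of weight_1, vial_1, tape_roll, screwdriver, timer, beaker_2 from where it was at the start of the episode above 0.02 m).
It also fails if it takes over 72 s, if anything falls off the work surface, if the arm or the gripper's body presses on something with over 40 N, if the wrist force passes 120 N, or if a joint passes its speed limit or range.

ROBOT

A 6-joint arm with a two-finger parallel gripper is mounted at the origin on the work surface; the furniture and walls round the work are solid. World frame = base frame: x ahead of the robot, y to its left, z up, the work surface at z = 0. Lengths are in mm, angles in rad, forces in N, time in s.
With the tool pointing down it reaches from about 275 to 1000 mm from the base axis. Payload 8.4 kg.
Tool frame: the origin (TCP) lies between the finger pads; the fingertips stand 11 mm ahead of it and the grasp point (between the pads) lies 8 mm behind it; z points along the fingers, y is the direction in which the jaws open and shut (so a half turn about z gives the same grasp; the last joint's range is limited). The gripper opens to 85 mm and grips with 20 to 120 N. Pads are 22 mm wide; open, the fingers measure 114 mm over their backs; the gripper's body (76 mm by 85 mm) begins 54 mm behind the grasp point. The pads swing forward as they close: fully open they stand 13 mm farther back than shut.
Start: joints at [1.152, 0.353, 1.633, -0, 1.155, -0.002], TCP at [253.022, 571.496, 242.281] pointing down, gripper open.
Joint ranges: [-2.63, 2.63], [-0.92, 2.1], [0.06, 2.66], [-1.3, 4.44], [0, 2.69], [-3.02, 3.02]. Speed limits (rad/s): [2.22, 2.22, 2.79, 3.14, 3.14, 3.14].

INTERFACE

Orientations are given as [roll, pitch, yaw] about the fixed x, y, z axes, in that order (R = Rz(yaw) Ry(pitch) Rx(roll)).
In Python, from rig import r, eyes gives the robot as it stands. The module is installed in compiled form; this text tells all that it offers.
- The arm moves only by the tool servo_tool, never from a script. Its argument "rows" is a list of rows, each a list of 3 entries, a list of its own where there are three numbers: the shift along the world's x, y, z in cm, then the turn about the world's z in rad, then the finger opening in cm, from 0 to 8.54. A call has 1 to 5 rows; each row shifts and turns the commanded pose from where the row before left it; what a row does not reach is not made up. A row lasts 1/12 s, in which the tool goes at most 41.7 mm and 7.16 degrees, less where a joint would pass 70% of its speed; a pose out of reach is approached as far as the arm can. A call is refused whole if a number of a shift passes 4.17 or a number of a turn 0.125, either way. A call with a gripper value outside its range is refused whole. The fingers move at their own pace and stop on an object; "squeeze" is the grip in N (left out, the last holds). Time passes only in rows, so rows that do not move let the fingers close. It gives the time, the measured TCP pose, the force and the opening at its end, in the units of the state.
- r.sense(): the state, without advancing time (a new reading comes with each control period).
- eyes.grab_frame(name): name is "side" or "top"; returns a dict with "frame" (420x560x3 uint8, red, green, blue), "depth" (420x560 float32, mm along the optical axis (not along the pixel's ray), 0 where there is no reading), "vertical_fov" (degrees; the focal length in pixels is half the picture's height over the tangent of half this angle, whatever the lens; pixels are square), "cx", "cy" (the principal point, pixels), "camera_from_world" (4x4, takes a point from world to camera coordinates). Camera axes: x right, y down, z forward; pixel columns grow to the right and rows downward; lengths in mm; the calibration is good to about 2 mm. A picture is of the moment at which its call begins.
- r.sign_off(): hands the job in, once; it reports no verdict.
The state is a dict: "clock": time; "qpos": joint angles; "qvel": joint speeds; "joint_efforts": joint torques, N m; "eef_pos": TCP position; "tcp_rot": TCP orientation; "contact_force": force on the tool from outside, world axes, zero at the start; "wrist_torque": the same for the moment, N m; "opening": opening from 0.0 (shut) to 1.0 (fully open).
Only numpy, scipy, OpenCV 4.12 (cv2) and the standard library are available. Lean on these libraries where they do the work, as an engineer would, in place of code of your own. Each camera call takes 0.05 s, during which the arm holds its last target.

## Working session

There is one attempt and no reset: what is moved stays moved. The work goes in short steps, Python scripts to look and compute and a tool call to move; the robot and the scene stay as the last step left them, time stands still between calls to the robot, and variables do not carry over. Pictures are saved under pics/ and viewed, and the job is handed in when it is done.

Besides the shell and the picture viewer there is one more tool, called after ">>>" as a command line: name --argument value ..., lists and objects as JSON in quotes. servo_tool: Moves the arm, as the interface text tells. Its arguments: {"type":"object","properties":{"rows":{"type":"array"},"squeeze":{"type":"number"}},"required":["rows"]}

```bash
mkdir -p pics; cat > h.py <<'E'
import numpy as np, cv2
from rig import r, eyes
def grab(name,tag):
    d=eyes.grab_frame(name); cv2.imwrite(f'pics/{tag}.png',cv2.cvtColor(d['frame'],cv2.COLOR_RGB2BGR))
    np.savez(f'pics/{tag}.npz',depth=d['depth'],frame=d['frame'],fov=d['vertical_fov'],cx=d['cx'],cy=d['cy'],T=d['camera_from_world']); return d
class V:
    def __init__(s,tag):
        z=np.load(f'pics/{tag}.npz'); s.d=z['depth'];s.im=z['frame'];s.T=z['T'];s.cx=float(z['cx']);s.cy=float(z['cy'])
        s.f=s.d.shape[0]/2/np.tan(np.radians(float(z['fov']))/2); s.Ti=np.linalg.inv(s.T)
    def cloud(s):
        v,u=np.mgrid[:s.d.shape[0],:s.d.shape[1]]
        P=np.stack([(u-s.cx)*s.d/s.f,(v-s.cy)*s.d/s.f,s.d],-1)
        W=P@s.Ti[:3,:3].T+s.Ti[:3,3]; W[s.d<=0]=np.nan; return W
    def proj(s,p):
        c=np.atleast_2d(p)@s.T[:3,:3].T+s.T[:3,3]; return np.stack([c[:,0]/c[:,2]*s.f+s.cx,c[:,1]/c[:,2]*s.f+s.cy],-1)
def crop(tag,u0,v0,u1,v1,k,out):
    im=cv2.imread(f'pics/{tag}.png')[v0:v1,u0:u1]; cv2.imwrite(f'pics/{out}.png',cv2.resize(im,None,fx=k,fy=k,interpolation=cv2.INTER_CUBIC))
E
python3 - <<'E'
from h import *
print(r.sense())
for n in('top','side'):
    d=grab(n,n+'0'); print(n,d['vertical_fov'],d['cx'],d['cy'],np.linalg.inv(d['camera_from_world']).round(3))
E
```

```text
{'clock': 0.0, 'qpos': array([ 1.15160721e+00,  3.53679835e-01,  1.63411347e+00,  3.53131301e-06,
        1.15522953e+00, -2.39835307e-03]), 'qvel': array([-0.00163955, -0.00038264,  0.00037365,  0.00124195, -0.00114964,
       -0.00089453]), 'joint_efforts': array([-1.98020280e-03, -6.05272579e+01, -3.42055929e+01, -3.17588783e-04,
        9.99634067e-03, -1.51553769e-05]), 'eef_pos': array([252.82826972, 571.07596037, 241.55073468]), 'tcp_rot': array([-3.14016249e+00, -6.65877488e-06,  2.72480045e+00]), 'contact_force': array([ 0.42128291,  0.6865924 , -0.45269121]), 'wrist_torque': array([-0.03425323, -0.0473486 ,  0.00595402]), 'opening': 0.9977070199065979}
top 49.17093877398895 273.154159144888 201.05431527639436 [[ 5.700000e-02 -9.760000e-01  2.100000e-01  1.782400e+02]
 [-9.980000e-01 -5.700000e-02  6.000000e-03  3.729100e+01]
 [ 7.000000e-03 -2.100000e-01 -9.780000e-01  1.518904e+03]
 [ 0.000000e+00  0.000000e+00  0.000000e+00  1.000000e+00]]
side 46.62656693101995 285.6255291568021 208.182932150025 [[-7.550000e-01  4.410000e-01 -4.850000e-01  1.158905e+03]
 [ 6.560000e-01  5.010000e-01 -5.640000e-01  8.658650e+02]
 [-6.000000e-03 -7.440000e-01 -6.680000e-01  1.017042e+03]
 [ 0.000000e+00  0.000000e+00  0.000000e+00  1.000000e+00]]
```

View pics/top0.png

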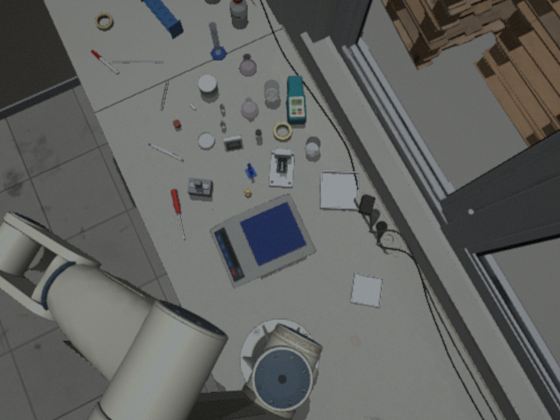

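View pics/side0.png

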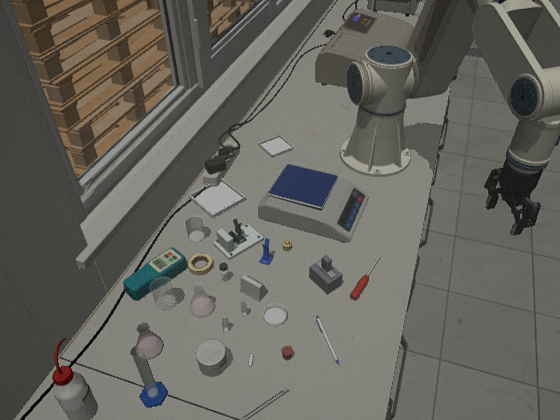

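The top view shows the bracket with clip at about (281,168), the holder with wedge at (200,187), the large tray at (338,190) and the smaller tray at (367,290). The blue decoy clip is at (250,172). I'll confirm these in enlarged crops.

```bash
python3 - <<'E'
from h import *
a=cv2.imread('pics/top0.png')[120:220,170:370]; b=cv2.imread('pics/side0.png')[170:310,180:380]
cv2.imwrite('pics/c_top0.png',cv2.resize(a,None,fx=4,fy=4,interpolation=cv2.INTER_CUBIC))
cv2.imwrite('pics/c_side0.png',cv2.resize(b,None,fx=4,fy=4,interpolation=cv2.INTER_CUBIC))
E
```

```text
(no output)
```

View pics/c_top0.png

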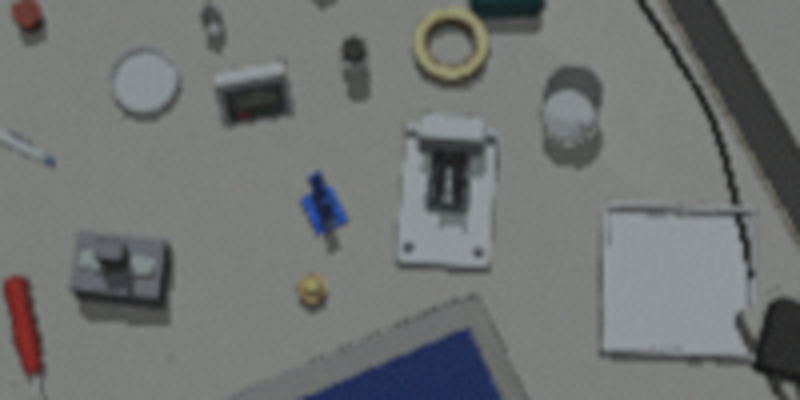

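View pics/c_side0.png

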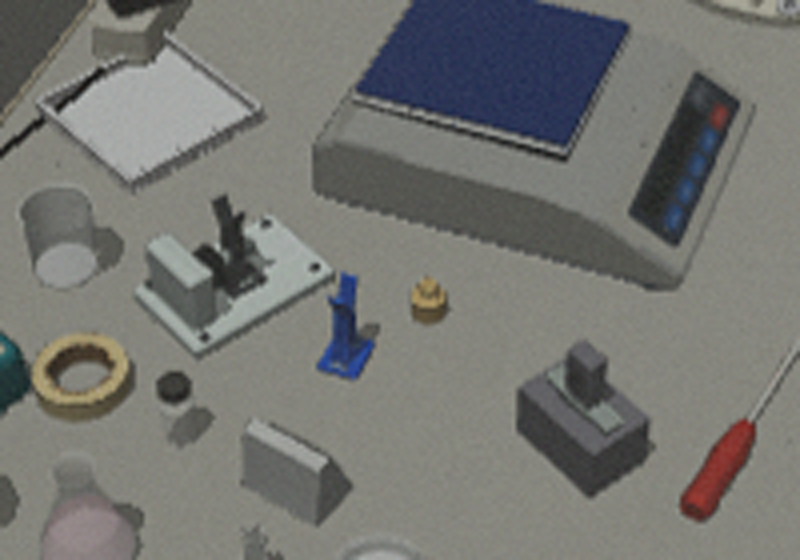

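```bash
cat >> h.py <<'E'
def pts(tag,win,zr):
    v=V(tag); W=v.cloud(); u0,v0,u1,v1=win
    P=W[v0:v1,u0:u1].reshape(-1,3); C=v.im[v0:v1,u0:u1].reshape(-1,3)
    m=(P[:,2]>zr[0])&(P[:,2]<zr[1]); return P[m],C[m]
def rect(P):
    (c,s,a)=cv2.minAreaRect(P[:,:2].astype(np.float32)); return np.round(c,1),np.round(s,1),round(a,1)
E
python3 - <<'E'
from h import *
B={'bracket':((262,140,302,195),(205,210,275,265)),'holder':((182,170,222,205),(300,250,350,300)),'tray':((312,162,366,218),(180,175,255,220))}
for n,(t,s) in B.items():
  for tag,w in(('top0',t),('side0',s)):
    for zr in((-5,3),(3,8),(8,17),(17,30),(30,40),(40,50),(50,58),(58,70),(70,90),(90,110)):
        P,C=pts(tag,w,zr)
        if len(P)>3: print(n,tag,zr,len(P),P.mean(0).round(1),*rect(P))
E
```

```text
bracket top0 (-5, 3) 991 [626.4  25.4  -0.7] [627.8  23.8] [195.5 136.1] 3.3
bracket top0 (3, 8) 345 [626.2  28.4   5.2] [625.8  23.7] [193.6 135.3] 3.5
bracket top0 (8, 17) 471 [604.1  21.6  11.9] [633.3  17.2] [182.  116.2] 9.8
bracket top0 (17, 30) 59 [618.8  23.7  20.2] [641.6  24.5] [151.1  73.9] 0.1
bracket top0 (30, 40) 29 [629.6  23.   36. ] [626.9  23.5] [50.9 52.1] 88.8
bracket top0 (40, 50) 54 [634.5  23.8  45.3] [625.6  23.5] [43.8 53.6] 89.4
bracket top0 (50, 58) 47 [652.1  22.1  54.5] [647.4  27.7] [51.3 58.8] 60.5
bracket top0 (58, 70) 90 [652.8  22.6  61.9] [593.3  18.7] [156.1  53.3] 3.3
bracket top0 (70, 90) 22 [615.3  22.5  77.8] [590.9  17.9] [154.2  23.4] 11.1
bracket side0 (-5, 3) 2117 [ 6.043e+02  8.500e+00 -5.000e-01] [603.8   3.1] [232.3 213.8] 50.0
bracket side0 (3, 8) 297 [611.2  17.7   4.8] [607.4   6.1] [224.6 214.9] 49.0
bracket side0 (8, 17) 592 [615.1  31.4  11.7] [600.4  11.9] [227.6 205.3] 55.6
bracket side0 (17, 30) 196 [622.6  43.9  22.2] [616.   34.6] [207.1 182.1] 45.7
bracket side0 (30, 40) 136 [603.5  43.2  35.4] [591.2  34.2] [153.8 153.5] 38.
[... 2631 characters left out ...]
15e+02 -1.000e-01] [ 543.8 -182.6] [226.2 240.3] 49.5
tray side0 (3, 8) 638 [ 558.5 -178.2    4.8] [ 547.1 -179. ] [217.5 240.2] 49.1
tray side0 (8, 17) 342 [ 564.2 -187.8   12.3] [ 574.2 -204. ] [207.3 190.6] 82.4
tray side0 (17, 30) 147 [ 554.7 -239.6   22.6] [ 552.9 -199.5] [150.2 207. ] 10.3
tray side0 (30, 40) 68 [ 567.5 -253.7   34.9] [ 562.2 -259.8] [ 56.7 140.4] 73.8
tray side0 (40, 50) 74 [ 574.2 -235.4   44.2] [ 628.4 -194.6] [218.8 103.7] 40.5
tray side0 (50, 58) 49 [ 663.4 -149.7   54.3] [ 652.1 -183.4] [218.7  35.8] 68.3
tray side0 (58, 70) 29 [ 641.4 -196.5   62.3] [ 657.8 -177.1] [223.3  42.9] 70.3
tray side0 (70, 90) 8 [ 618.6 -192.8   76.6] [ 619.8 -123.8] [285.   12.8] 89.7
```

```bash
cat > fit.py <<'E'
from h import *
from scipy.optimize import minimize
def rays(v,win):
    u0,v0,u1,v1=win; jj,ii=np.mgrid[v0:v1,u0:u1]
    d=np.stack([(ii-v.cx)/v.f,(jj-v.cy)/v.f,np.ones(ii.shape)],-1).reshape(-1,3)
    return v.Ti[:3,3],d@v.Ti[:3,:3].T,v.d[v0:v1,u0:u1].reshape(-1)
def boxhit(o,D,lo,hi):
    with np.errstate(all='ignore'):
        a=(lo-o)/D;b=(hi-o)/D
    t0=np.minimum(a,b).max(1);t1=np.maximum(a,b).min(1)
    return np.where((t0<t1)&(t1>0),t0,np.inf)
def cylx(o,D,x0,x1,z,R):
    a=D[:,1]**2+D[:,2]**2;oy,oz=o[1],o[2]-z
    b=oy*D[:,1]+oz*D[:,2];c=oy**2+oz**2-R*R;q=b*b-a*c
    t=np.where(q>0,(-b-np.sqrt(np.maximum(q,0)))/a,np.inf)
    x=o[0]+np.where(np.isfinite(t),t,0)*D[:,0]; t=np.where((x>x0)&(x<x1),t,np.inf)
    for xe in(x0,x1):
        te=(xe-o[0])/D[:,0];y=o[1]+te*D[:,1];zz=oz+te*D[:,2];t=np.where(y*y+zz*zz<R*R,np.minimum(t,te),t)
    return t
def seg(y0,z0,y1,z1,n=6):  # strip approximated by small boxes, both sides
    out=[]
    for i in range(n):
        ya,yb=y0+(y1-y0)*i/n,y0+(y1-y0)*(i+1)/n; za,zb=z0+(z1-z0)*i/n,z0+(z1-z0)*(i+1)/n
        l,h=min(ya,yb),max(ya,yb)+3
        out+=[((-6,l,za),(6,h,zb)),((-6,-h,za),(6,-l,zb))]
    return out
CLIP=[((-15,-18,0),(15,18,5))]+seg(15,5,5,22,3)+seg(5,22,2.5,52,3)+seg(2.5,52,10.5,71,6)
def sh(b,dx,dy,dz): return [(np.add(l,(dx,dy,dz)),np.add(h,(dx,dy,dz))) for l,h in b]
BR=[((-65,-40,0),(60,40,12)),((30,-28,12),(52,28,62))]
BRC=[(11,25,36,16),(-14,30,36,5),(-20,-14,36,7.5)]
HOLD=[((-25,-37,0),(25,37,45))]
WED=[((-8,-31,36),(8,31,42)),((-8,-12,42),(8,12,84))]
WEDF=WED+[((-6,-13.3,16.5),(6,13.3,36)),((-6,-9.4,8),(6,9.4,16.5)),((-6,-7,0),(6,7,8))]
TRAY=[((-65,-65,0),(65,65,4)),((-65,-65,4),(-61,65,16)),((61,-65,4),(65,65,16)),((-65,-65,4),(65,-61,16)),((-65,61,4),(65,65,16))]
def render(o,D,parts,floor=True):
    t=np.full(len(D),np.inf)
    if floor: t=-o[2]/D[:,2]
    for (x,y,z,yaw,boxes,cyl) in parts:
        c,s=np.cos(yaw),np.sin(yaw);R=np.array([[c,s,0],[-s,c,0],[0,0,1]])
        oo=R@(o-np.array([x,y,z]));DD=D@R.T
        for l,h in boxes:t=np.minimum(t,boxhit(oo,DD,np.array(l,float),np.array(h,float)))
        for cc in cyl:t=np.minimum(t,cylx(oo,DD,*cc))
    return t
def cost(v,win,mk,p,k=15,floor=True):
    o,D,d=rays(v,win);t=render(o,D,mk(p),floor); m=d>0
    if not floor: m&=np.isfinite(t)
    return np.minimum(np.abs(t-d)[m],k).mean()
def fit(tag,win,mk,p0,step,k=15):
    v=V(tag);best=None
    for s in range(3):
        q=np.array(p0)+(0 if s==0 else np.random.randn(len(p0))*step*.5)
        S=np.vstack([q]+[q+np.eye(len(p0))[i]*step[i] for i in range(len(p0))])
        rr=minimize(lambda p:cost(v,win,mk,p,k),q,method='Nelder-Mead',options=dict(initial_simplex=S,xatol=.02,fatol=1e-4,maxiter=300))
        if best is None or rr.fun<best.fun:best=rr
    return best.x,best.fun
E
python3 - <<'E'
from fit import *
np.random.seed(0)
st=np.array([4,4,.05])
hm=lambda p:[(p[0],p[1],0,p[2],HOLD,[]),(p[3],p[4],9,p[5],WED,[])]
for tag,w in(('top0',(182,168,222,206)),('side0',(302,250,350,298))):
    x,f=fit(tag,w,hm,[532,293,0,532,293,0],np.r_[st,st]);print('holder/wedge',tag,x.round(3),f)
bm=lambda p:[(p[0],p[1],0,p[2],BR,BRC),(p[3],p[4],12,p[5],CLIP,[])]
for tag,w in(('top0',(264,142,300,194)),('side0',(208,212,268,262))):
    x,f=fit(tag,w,bm,[614,22,0,609,22,0],np.r_[st,st]);print('bracket/clip',tag,x.round(3),f)
tm=lambda p:[(p[0],p[1],0,p[2],TRAY,[])]
for tag,w in(('top0',(314,166,356,216)),('side0',(186,178,250,220))):
    x,f=fit(tag,w,tm,[565,-172,0],st);print('tray',tag,x.round(3),f)
E
```

```text
holder/wedge top0 [ 5.31554e+02  2.92724e+02 -5.50000e-02  5.31515e+02  2.92488e+02
  1.40000e-02] 2.854843775371925
holder/wedge side0 [ 5.33895e+02  2.96115e+02 -5.10000e-02  5.34218e+02  2.96064e+02
 -4.20000e-02] 2.329204439918299
bracket/clip top0 [ 6.20105e+02  2.34950e+01 -1.50000e-02  6.17188e+02  2.35050e+01
 -9.00000e-02] 3.0723506045725726
bracket/clip side0 [ 6.22746e+02  2.73920e+01 -3.70000e-02  6.18301e+02  2.66590e+01
 -6.20000e-02] 3.811492505933919
tray top0 [ 5.53701e+02 -1.75430e+02  1.60000e-02] 2.8703477355708285
tray side0 [ 5.56366e+02 -1.71136e+02  1.20000e-02] 4.0394670526962155
```

Both cameras agree on relative positions, apart from a constant offset between them of about (2.6, 3.7) mm. The dark clip on the bracket is the one to use, not the blue one, and the larger tray is at about (555,-173). Next I move above the wedge.

>>> servo_tool --rows '[[[2.8, -2.8, 0], 0.08, 8.5], [[3.6, -3.5, 0], 0.08, 8.5], [[3.6, -3.5, 0], 0.08, 8.5], [[3.6, -3.5, 0], 0.08, 8.5], [[3.6, -3.5, 0], 0.056, 8.5]]'

```text
clock: 0.52
eef_pos: [401.3, 425.7, 242.0]
tcp_rot: [-3.141, -0.0, 3.106]
contact_force: [1.1, 0.2, 0.2]
opening: 0.993
```

>>> servo_tool --rows '[[[3.6, -3.5, 0], 0, 8.5], [[3.6, -3.5, 0], 0, 8.5], [[2.4, -2.3, 0], 0, 8.5], [[1.2, -1.6, 0], 0, 5], [[0, 0, 0], 0, 5]]'

```text
clock: 0.93
eef_pos: [498.5, 327.0, 241.9]
tcp_rot: [-3.14, 0.0, 3.097]
contact_force: [-0.9, -0.4, -0.2]
opening: 0.741
```

>>> servo_tool --rows '[[[0, 0, 0], 0, 5], [[0, 0, 0], 0, 5], [[0, 0, 0], 0, 5]]'

```text
clock: 1.18
eef_pos: [495.5, 331.1, 242.1]
tcp_rot: [3.142, -0.0, 3.102]
contact_force: [-0.2, -0.2, -0.7]
opening: 0.583
```

```bash
python3 - <<'E'
from h import *
s=r.sense(); print(s['clock'],s['eef_pos'],s['tcp_rot'],s['opening'],s['contact_force'])
grab('side','side1');grab('top','top1');crop('side1',230,130,430,310,4,'c_side1')
E
```

```text
1.1833 [495.46372978 331.08401373 242.14122811] [ 3.14151520e+00 -4.57235594e-04  3.10180966e+00] 0.5831320452697215 [-0.16721348 -0.16398548 -0.67321234]
```

View pics/c_side1.png

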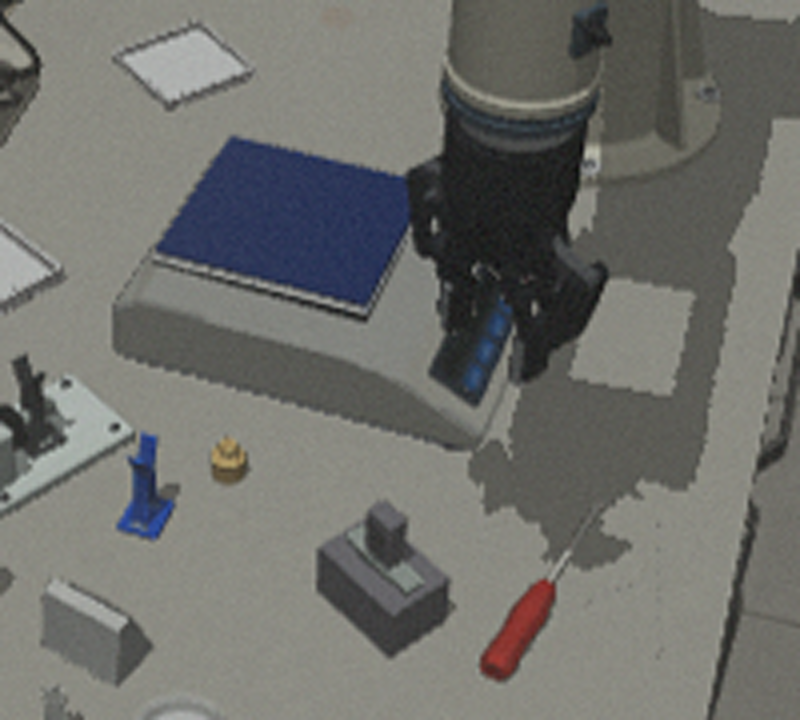

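The gripper is short of the target, and nothing is in its way. I'll add the remaining shift.

>>> servo_tool --rows '[[[1.9, -1.8, -2.0], 0, 5], [[1.85, -1.9, -2.5], 0, 5], [[0, 0, -2.5], 0, 5], [[0, 0, 0], 0, 5], [[0, 0, 0], 0, 5]]'

```text
clock: 1.7
eef_pos: [532.5, 293.4, 171.4]
tcp_rot: [-3.14, -0.003, 3.101]
contact_force: [-0.9, -0.4, 0.9]
opening: 0.587
```

```bash
python3 - <<'E'
from h import *
s=r.sense(); print(s['clock'],s['eef_pos'],s['tcp_rot'],s['opening'],s['contact_force'])
grab('side','side2');grab('top','top2')
a=cv2.imread('pics/side2.png')[190:310,270:370];b=cv2.imread('pics/top2.png')[130:250,150:250]
cv2.imwrite('pics/c2.png',np.hstack([cv2.resize(x,(400,480),interpolation=cv2.INTER_CUBIC) for x in(a,b)]))
E
```

```text
1.7 [532.54957449 293.35484414 171.39811032] [-3.14020982e+00 -2.82682606e-03  3.10112026e+00] 0.5872570100428035 [-0.85894172 -0.42492541  0.92258673]
```

View pics/c2.png

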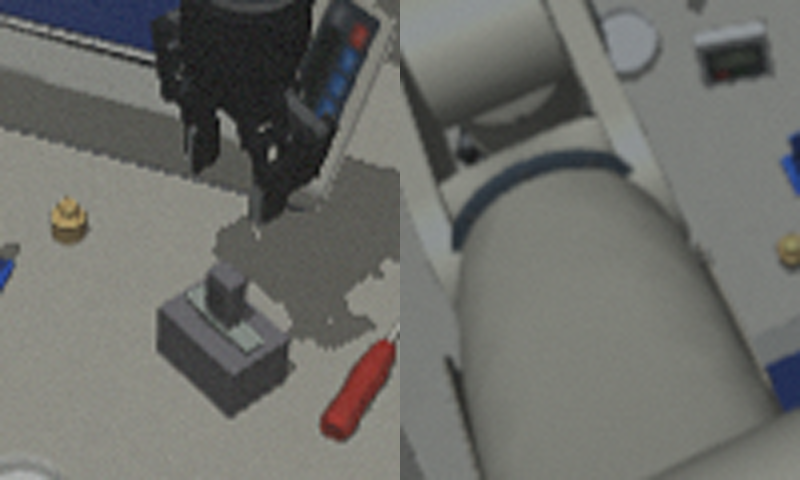

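Side view: the open gripper hovers above the grey grip block (crop pixel (225,285)), and the top view is hidden by the arm. Descending.

>>> servo_tool --rows '[[[0, 0.1, -3], 0, 5], [[0, 0, -3], 0, 5], [[0, 0, -2], 0, 5], [[0, 0, -1], 0, 5], [[0, 0, 0], 0, 5]]'

```text
clock: 2.22
eef_pos: [533.0, 294.6, 81.6]
tcp_rot: [-3.141, -0.001, 3.102]
contact_force: [-0.7, -0.1, 0.7]
opening: 0.582
```

>>> servo_tool --rows '[[[0, 0, -1], 0, 5], [[0, 0, -0.4], 0, 5], [[0, 0, 0], 0, 5]]'

```text
clock: 2.47
eef_pos: [534.0, 294.4, 68.6]
tcp_rot: [3.141, 0.0, 3.101]
contact_force: [0.0, -0.5, -0.2]
opening: 0.587
```

```bash
python3 - <<'E'
from h import *
s=r.sense(); print(s['clock'],s['eef_pos'],s['tcp_rot'],s['opening'],s['contact_force'])
grab('side','side3');crop('side3',270,190,370,310,5,'c3')
E
```

```text
2.4667 [533.9591807  294.44580345  68.56677185] [3.14131387e+00 4.80745100e-04 3.10090452e+00] 0.5866053952442036 [ 0.04791122 -0.48602335 -0.239906  ]
```

View pics/c3.png

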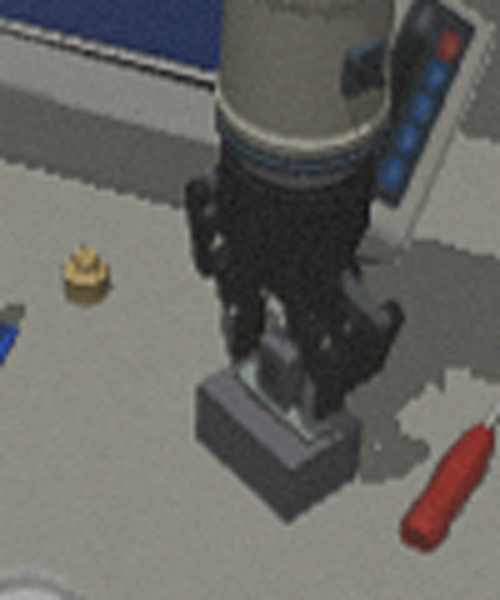

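The fingers straddle the grip block at crop (280,370). Closing.

>>> servo_tool --rows '[[[0, 0, 0], 0, 1.8], [[0, 0, 0], 0, 1.8], [[0, 0, 0], 0, 1.8], [[0, 0, 0], 0, 1.8], [[0, 0, 0], 0, 1.8]]' --squeeze 80

```text
clock: 2.93
eef_pos: [534.4, 294.5, 69.2]
tcp_rot: [3.141, 0.001, 3.101]
contact_force: [-0.0, -1.3, 6.7]
opening: 0.272
```

>>> servo_tool --rows '[[[0, 0, 0], 0, 1.8], [[0, 0, 0], 0, 1.8]]'

```text
clock: 3.1
eef_pos: [534.3, 294.5, 69.2]
tcp_rot: [3.141, 0.001, 3.101]
contact_force: [-1.0, -0.3, 6.4]
opening: 0.269
```

>>> servo_tool --rows '[[[0, 0, 1], 0, 1.8], [[0, 0, 2], 0, 1.8], [[0, 0, 3], 0, 1.8], [[0, 0, 3], 0, 1.8], [[0, 0, 3], 0, 1.8]]'

```text
clock: 3.52
eef_pos: [533.3, 293.9, 189.8]
tcp_rot: [-3.141, -0.001, 3.101]
contact_force: [0.3, -0.2, -1.1]
opening: 0.27
```

>>> servo_tool --rows '[[[0, 0, 0.5], 0, 1.8], [[0, 0, 0], 0, 1.8], [[0, 0, 0], 0, 1.8]]'

```text
clock: 3.77
eef_pos: [533.4, 294.0, 193.1]
tcp_rot: [-3.142, -0.0, 3.101]
contact_force: [-0.6, -0.2, -0.9]
opening: 0.264
```

```bash
python3 - <<'E'
from h import *
s=r.sense(); print(s['clock'],s['eef_pos'],s['tcp_rot'],s['opening'],s['contact_force'])
grab('side','side4');crop('side4',260,160,380,310,4,'c4')
E
```

```text
3.7667 [533.41658588 293.99505555 193.12032999] [-3.14152242e+00 -1.06987953e-04  3.10075169e+00] 0.26412937960039407 [-0.59463255 -0.23961426 -0.93295488]
```

View pics/c4.png

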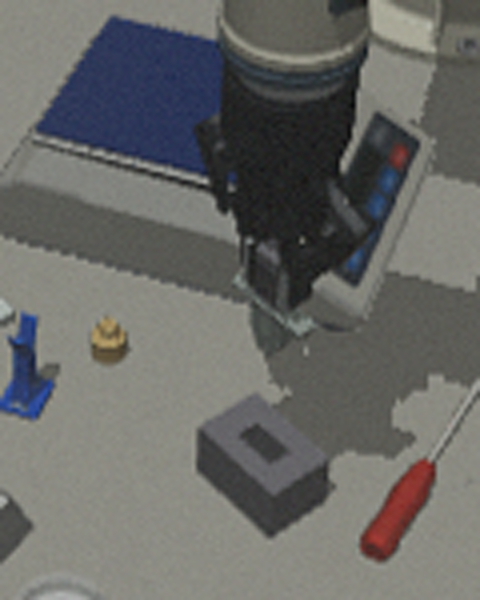

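The wedge hangs upright in the gripper (crop (275,300)) and the holder is empty. Moving over the clip.

>>> servo_tool --rows '[[[0.8, -2, 0], 0, 1.8], [[1.2, -3.8, 0], 0, 1.8], [[1.2, -3.8, 0], 0, 1.8], [[1.2, -3.8, 0], 0, 1.8], [[1.2, -3.8, 0], 0, 1.8]]'

```text
clock: 4.23
eef_pos: [588.8, 120.5, 191.2]
tcp_rot: [-3.141, -0.003, 3.102]
contact_force: [0.3, -0.8, -1.4]
opening: 0.266
```

>>> servo_tool --rows '[[[1.2, -3.8, 0], 0, 1.8], [[1.2, -3.8, 0], 0, 1.8], [[0.5, -2, 0], 0, 1.8], [[0, 0, -1], 0, 1.8], [[0, 0, 0], 0, 1.8]]'

```text
clock: 4.65
eef_pos: [617.0, 25.0, 179.8]
tcp_rot: [-3.141, -0.005, 3.098]
contact_force: [-1.5, 0.5, -1.7]
opening: 0.265
```

>>> servo_tool --rows '[[[0, 0, 0], 0, 1.8], [[0, 0, 0], 0, 1.8]]'

```text
clock: 4.82
eef_pos: [617.9, 27.4, 182.3]
tcp_rot: [3.141, -0.002, 3.102]
contact_force: [-0.7, 1.1, -0.7]
opening: 0.269
```

```bash
python3 - <<'E'
from h import *
s=r.sense(); print(s['clock'],s['eef_pos'],s['tcp_rot'],s['opening'],s['contact_force'])
grab('side','side5');crop('side5',190,120,290,270,5,'c5')
E
```

```text
4.8167 [617.91970489  27.35002708 182.28788903] [ 3.14147978e+00 -2.10498574e-03  3.10181665e+00] 0.2693183318438395 [-0.65706462  1.09745255 -0.7320277 ]
```

View pics/c5.png

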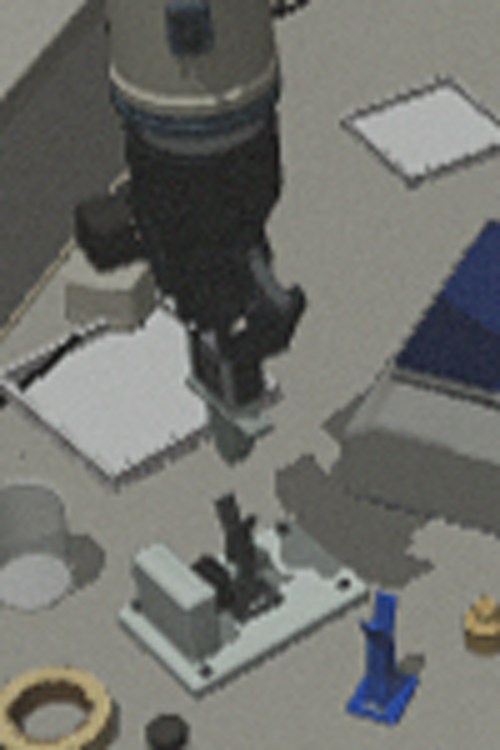

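```bash
python3 - <<'E'
from fit import *
np.random.seed(0)
v=V('side5')
mk=lambda p:[(p[0],p[1],p[2],-.041,WEDF,[]),(622.7,27.4,0,-.037,BR,BRC),(618.3,26.7,12,-.06,CLIP,[]),(556.4,-171.1,0,.012,TRAY,[])]
w=(226,197,262,218)
for p0 in([620,29,122],[616,25,122]):
    x,f=fit('side5',w,mk,p0,np.array([4,4,4]));print(x.round(2),f)
# clip: only its upper part, vs bracket
w2=(224,214,250,246)
mk2=lambda p:[(x[0],x[1],x[2],-.041,WEDF,[]),(622.7,27.4,0,-.037,BR,BRC),(p[0],p[1],12,p[2],CLIP,[])]
y,f=fit('side5',w2,mk2,[618.3,26.7,-.04],np.array([4,4,.1]));print('clip',y.round(3),f)
wh=(204,210,268,262)
mk3=lambda p:[(x[0],x[1],x[2],-.041,WEDF,[]),(p[0],p[1],0,p[2],BR,BRC),(y[0],y[1],12,y[2],CLIP,[])]
print('br',*fit('side5',wh,mk3,[622.7,27.4,-.037],np.array([4,4,.1])))
E
```

```text
[617.37  29.32 122.3 ] 4.247043039646696
[617.36  29.3  122.28] 4.247120887214725
clip [ 6.1835e+02  2.6969e+01 -2.6000e-02] 3.058104814248126
br [ 6.22436191e+02  2.70559139e+01 -2.42044029e-02] 3.9823566226989935
```

>>> servo_tool --rows '[[[0.07, -0.2, 0], 0, 1.8], [[0, 0, -1], 0, 1.8], [[0, 0, -1.5], 0, 1.8], [[0, 0, 0], 0, 1.8], [[0, 0, 0], 0, 1.8]]'

```text
clock: 5.28
eef_pos: [618.7, 24.5, 157.3]
tcp_rot: [-3.141, -0.002, 3.101]
contact_force: [-0.1, 0.2, -0.9]
opening: 0.264
```

>>> servo_tool --rows '[[[0, 0, 0], 0, 1.8], [[0, 0, 0], 0, 1.8], [[0, 0, 0], 0, 1.8]]'

```text
clock: 5.53
eef_pos: [619.9, 24.3, 159.0]
tcp_rot: [3.142, 0.001, 3.101]
contact_force: [0.2, -0.6, -0.3]
opening: 0.272
```

```bash
cat > avg.py <<'E'
from h import *
import sys
P=[];F=[]
for i in range(int(sys.argv[1]) if len(sys.argv)>1 else 10):
    s=r.sense();P.append(s['eef_pos']);F.append(s['contact_force'])
    if len(sys.argv)>2: grab('side',sys.argv[2])
    else: eyes.grab_frame('side')
print(s['clock'],np.mean(P,0).round(2),np.std(P,0).round(2),np.mean(F,0).round(2),np.std(F,0).round(2),s['opening'])
E
python3 avg.py 10 side6
```

```text
5.9833 [619.64  24.22 158.6 ] [0.15 0.03 0.23] [-0.19 -0.06 -1.15] [0.49 0.34 0.55] 0.2673191681714152
```

```bash
python3 - <<'E'
from fit import *
np.random.seed(0)
mk=lambda p:[(p[0],p[1],p[2],-.041,WEDF,[]),(622.5,27.2,0,-.03,BR,BRC),(p[3],p[4],12,-.03,CLIP,[]),(556.4,-171.1,0,.012,TRAY,[])]
for w in((226,204,262,240),(224,206,256,244)):
    x,f=fit('side6',w,mk,[619,26,99,618,27],np.array([4,4,4,3,3]));print(x.round(2),f)
crop('side6',200,170,280,260,8,'c6')
E
```

```text
[619.06  26.99  97.96 618.59  27.14] 3.861865279733825
[618.94  25.61  97.92 618.45  26.98] 3.1998544679318828
```

View pics/c6.png

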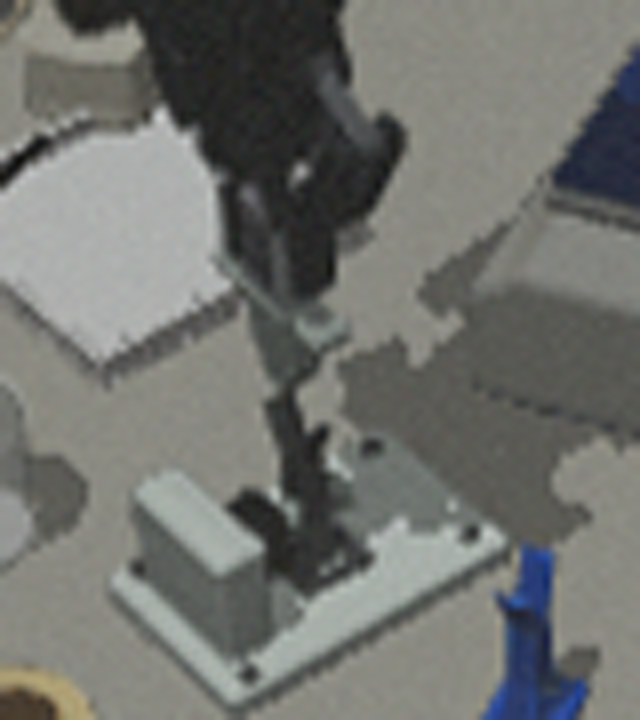

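>>> servo_tool --rows '[[[-0.06, 0.1, -0.6], 0, 1.8], [[0, 0, -0.8], 0, 1.8], [[0, 0, -0.6], 0, 1.8], [[0, 0, 0], 0, 1.8], [[0, 0, 0], 0, 1.8]]'

```text
clock: 6.45
eef_pos: [618.3, 25.2, 137.4]
tcp_rot: [-3.141, -0.002, 3.101]
contact_force: [-0.5, -0.1, -1.0]
opening: 0.267
```

```bash
python3 avg.py 10 side7
```

```text
6.9 [618.93  25.22 138.3 ] [0.24 0.01 0.38] [ 0.04  0.08 -1.34] [0.4  0.44 0.52] 0.2682371220071295
```

>>> servo_tool --rows '[[[0, 0, -0.3], 0, 1.8], [[0, 0, -0.3], 0, 1.8], [[0, 0, -0.3], 0, 1.8], [[0, 0, 0], 0, 1.8], [[0, 0, 0], 0, 1.8]]'

```text
clock: 7.37
eef_pos: [618.7, 25.2, 129.0]
tcp_rot: [-3.142, -0.0, 3.101]
contact_force: [0.3, 0.5, -0.6]
opening: 0.27
```

```bash
python3 avg.py 5
```

```text
7.5667 [618.68  25.22 129.03] [0.02 0.02 0.05] [-0.15  0.2  -1.3 ] [0.51 0.39 0.46] 0.2729657781283436
```

>>> servo_tool --rows '[[[0, 0, -0.2], 0, 1.8], [[0, 0, -0.2], 0, 1.8], [[0, 0, 0], 0, 1.8], [[0, 0, 0], 0, 1.8]]'

```text
clock: 7.95
eef_pos: [619.4, 25.2, 125.7]
tcp_rot: [3.142, 0.001, 3.101]
contact_force: [1.4, -0.4, 2.9]
opening: 0.269
```

>>> servo_tool --rows '[[[0, 0, -0.2], 0, 1.8], [[0, 0, -0.1], 0, 1.8], [[0, 0, 0], 0, 1.8], [[0, 0, 0], 0, 1.8]]'

```text
clock: 8.28
eef_pos: [619.7, 25.2, 123.1]
tcp_rot: [3.141, 0.002, 3.101]
contact_force: [0.7, 0.3, 5.5]
opening: 0.272
```

```bash
python3 avg.py 5
```

```text
8.4833 [619.72  25.23 123.07] [0.01 0.01 0.01] [0.54 0.24 5.91] [0.3  0.38 0.26] 0.26832674132205453
```

>>> servo_tool --rows '[[[0, 0, -0.15], 0, 1.8], [[0, 0, -0.15], 0, 1.8], [[0, 0, -0.1], 0, 1.8], [[0, 0, 0], 0, 1.8], [[0, 0, 0], 0, 1.8]]'

```text
clock: 8.95
eef_pos: [619.9, 25.2, 119.2]
tcp_rot: [3.141, 0.002, 3.101]
contact_force: [-0.4, 0.1, 7.7]
opening: 0.27
```

>>> servo_tool --rows '[[[0, 0, -0.15], 0, 1.8], [[0, 0, -0.15], 0, 1.8], [[0, 0, -0.1], 0, 1.8], [[0, 0, 0], 0, 1.8], [[0, 0, 0], 0, 1.8]]'

```text
clock: 9.37
eef_pos: [620.1, 25.3, 115.4]
tcp_rot: [3.141, 0.003, 3.101]
contact_force: [0.6, -0.5, 8.0]
opening: 0.272
```

```bash
python3 avg.py 5 side8; python3 -c "
from h import *
crop('side8',200,170,280,260,8,'c8')"
```

```text
9.5667 [620.07  25.25 115.41] [0.02 0.01 0.02] [ 0.49 -0.27  8.36] [0.32 0.42 0.3 ] 0.26827050085528714
```

View pics/c8.png

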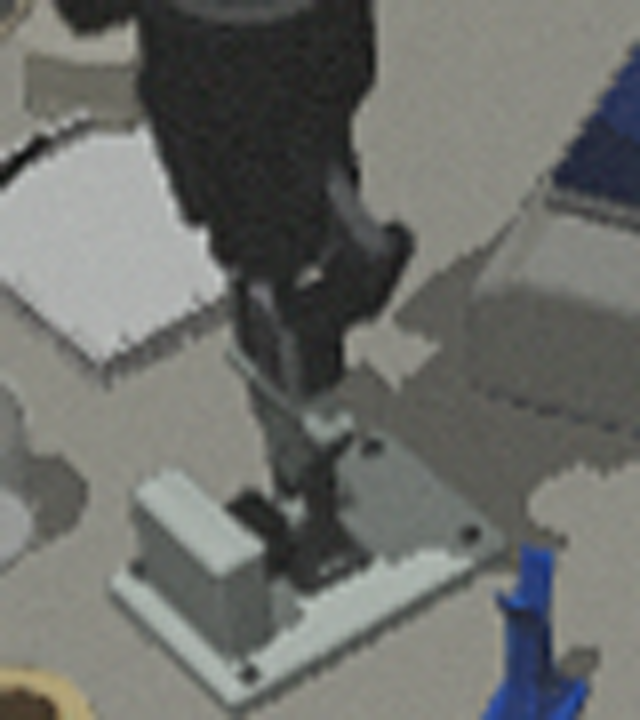

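The wedge is entering between the tails at crop (300,470), with force balanced sideways. Continuing down.

>>> servo_tool --rows '[[[0, 0, -0.1], 0, 1.8], [[0, 0, -0.15], 0, 1.8], [[0, 0, -0.15], 0, 1.8], [[0, 0, 0], 0, 1.8], [[0, 0, 0], 0, 1.8]]'

```text
clock: 10.03
eef_pos: [620.2, 25.2, 111.5]
tcp_rot: [3.141, 0.003, 3.101]
contact_force: [0.9, -0.1, 8.5]
opening: 0.266
```

>>> servo_tool --rows '[[[0, 0, -0.1], 0, 1.8], [[0, 0, -0.1], 0, 1.8], [[0, 0, 0], 0, 1.8], [[0, 0, 0], 0, 1.8]]'

```text
clock: 10.37
eef_pos: [620.3, 25.3, 109.8]
tcp_rot: [3.141, 0.003, 3.101]
contact_force: [-0.5, 0.8, 10.8]
opening: 0.274
```

```bash
python3 avg.py 3
```

```text
10.4667 [620.34  25.26 109.75] [0.   0.01 0.01] [ 0.13  0.25 10.61] [0.53 0.36 0.49] 0.26725085229408435
```

>>> servo_tool --rows '[[[0, 0, -0.07], 0, 1.8], [[0, 0, -0.08], 0, 1.8], [[0, 0, 0], 0, 1.8], [[0, 0, 0], 0, 1.8]]'

```text
clock: 10.85
eef_pos: [620.0, 25.2, 107.7]
tcp_rot: [3.141, 0.003, 3.101]
contact_force: [1.3, 0.0, 4.7]
opening: 0.269
```

>>> servo_tool --rows '[[[0, 0, -0.05], 0, 1.8], [[0, 0, 0], 0, 1.8], [[0, 0, 0], 0, 1.8]]'

```text
clock: 11.1
eef_pos: [619.8, 25.2, 106.9]
tcp_rot: [3.141, 0.002, 3.101]
contact_force: [1.2, -0.4, 5.3]
opening: 0.268
```

>>> servo_tool --rows '[[[0, 0, -0.05], 0, 1.8], [[0, 0, 0], 0, 1.8], [[0, 0, 0], 0, 1.8]]'

```text
clock: 11.35
eef_pos: [619.7, 25.2, 106.3]
tcp_rot: [3.141, 0.002, 3.101]
contact_force: [1.4, 0.5, 5.3]
opening: 0.265
```

Force dropped as described, so home is near. Taking half-millimetre steps.

>>> servo_tool --rows '[[[0, 0, -0.05], 0, 1.8], [[0, 0, 0], 0, 1.8], [[0, 0, 0], 0, 1.8]]'

```text
clock: 11.6
eef_pos: [619.7, 25.3, 105.9]
tcp_rot: [3.141, 0.002, 3.101]
contact_force: [1.4, -1.2, 7.3]
opening: 0.272
```

>>> servo_tool --rows '[[[0, 0, -0.05], 0, 1.8], [[0, 0, 0], 0, 1.8], [[0, 0, 0], 0, 1.8]]'

```text
clock: 11.85
eef_pos: [619.8, 25.2, 105.9]
tcp_rot: [3.141, 0.002, 3.101]
contact_force: [0.0, 0.1, 10.4]
opening: 0.272
```

>>> servo_tool --rows '[[[0, 0, -0.05], 0, 1.8], [[0, 0, 0], 0, 1.8], [[0, 0, 0], 0, 1.8]]'

```text
clock: 12.1
eef_pos: [619.9, 25.3, 105.8]
tcp_rot: [3.141, 0.002, 3.101]
contact_force: [-2.0, 0.1, 13.5]
opening: 0.268
```

```bash
python3 avg.py 3
```

```text
12.2 [619.89  25.25 105.77] [0.01 0.01 0.02] [-1.58  0.14 13.9 ] [0.45 0.26 0.36] 0.26882489617809147
```

>>> servo_tool --rows '[[[0, 0, -0.05], 0, 1.8], [[0, 0, 0], 0, 1.8], [[0, 0, 0], 0, 1.8]]'

```text
clock: 12.5
eef_pos: [620.0, 25.3, 105.7]
tcp_rot: [3.141, 0.003, 3.101]
contact_force: [-2.3, -0.1, 16.1]
opening: 0.272
```

```bash
python3 avg.py 4 side9; python3 -c "
from h import *
crop('side9',200,170,280,260,8,'c9')"
```

```text
12.65 [620.01  25.28 105.7 ] [0.01 0.02 0.01] [-2.26  0.63 17.24] [0.25 0.55 0.74] 0.2678918392568587
```

View pics/c9.png

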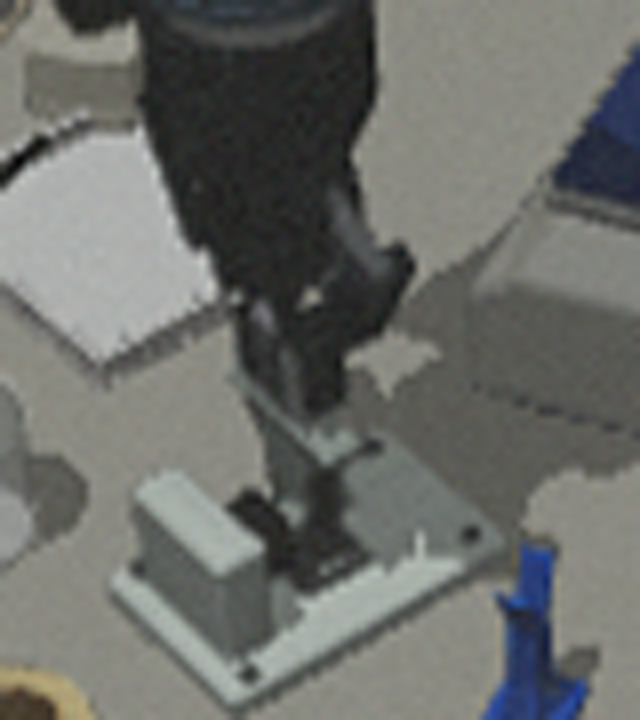

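The flange is seated on the tails (crop (310,440)) with about 18 N of press. Holding.

>>> servo_tool --rows '[[[0, 0, -0.02], 0, 1.8], [[0, 0, 0], 0, 1.8], [[0, 0, 0], 0, 1.8], [[0, 0, 0], 0, 1.8], [[0, 0, 0], 0, 1.8]]'

```text
clock: 13.12
eef_pos: [620.1, 25.3, 105.7]
tcp_rot: [3.141, 0.003, 3.101]
contact_force: [-3.3, 0.8, 18.3]
opening: 0.268
```

>>> servo_tool --rows '[[[0, 0, 0], 0, 1.8], [[0, 0, 0], 0, 1.8], [[0, 0, 0], 0, 1.8], [[0, 0, 0], 0, 1.8], [[0, 0, 0], 0, 1.8]]'

```text
clock: 13.53
eef_pos: [620.0, 25.3, 105.7]
tcp_rot: [3.141, 0.003, 3.101]
contact_force: [-3.4, -0.1, 19.3]
opening: 0.265
```

```bash
python3 avg.py 5
```

```text
13.7333 [620.05  25.27 105.67] [0.01 0.01 0.01] [-2.92 -0.42 19.29] [0.4  0.42 0.22] 0.2732760357560002
```

Step 1's hold is done, about 20 N for over 1 s. Now unloading and lifting the clip about 3 mm.

>>> servo_tool --rows '[[[0, 0, 0.1], 0, 1.8], [[0, 0, 0.1], 0, 1.8], [[0, 0, 0.1], 0, 1.8], [[0, 0, 0.1], 0, 1.8], [[0, 0, 0], 0, 1.8]]'

```text
clock: 14.2
eef_pos: [618.2, 25.2, 107.0]
tcp_rot: [-3.141, -0.001, 3.101]
contact_force: [0.2, -0.0, -1.5]
opening: 0.268
```

```bash
python3 avg.py 5
```

```text
14.4 [618.38  25.21 107.05] [0.12 0.01 0.08] [-0.02 -0.17 -2.21] [0.23 0.41 0.61] 0.26659658336797404
```

>>> servo_tool --rows '[[[0, 0, 0.1], 0, 1.8], [[0, 0, 0.1], 0, 1.8], [[0, 0, 0], 0, 1.8], [[0, 0, 0], 0, 1.8]]'

```text
clock: 14.78
eef_pos: [619.0, 25.3, 109.7]
tcp_rot: [3.142, 0.0, 3.101]
contact_force: [-1.0, -0.2, -2.3]
opening: 0.27
```

```bash
python3 avg.py 6 side10; python3 -c "
from h import *
crop('side10',200,170,280,260,8,'c10')"
```

```text
15.0333 [618.89  25.23 109.63] [0.05 0.01 0.05] [ 0.21 -0.15 -2.13] [0.67 0.42 0.74] 0.2658428140435944
```

View pics/c10.png

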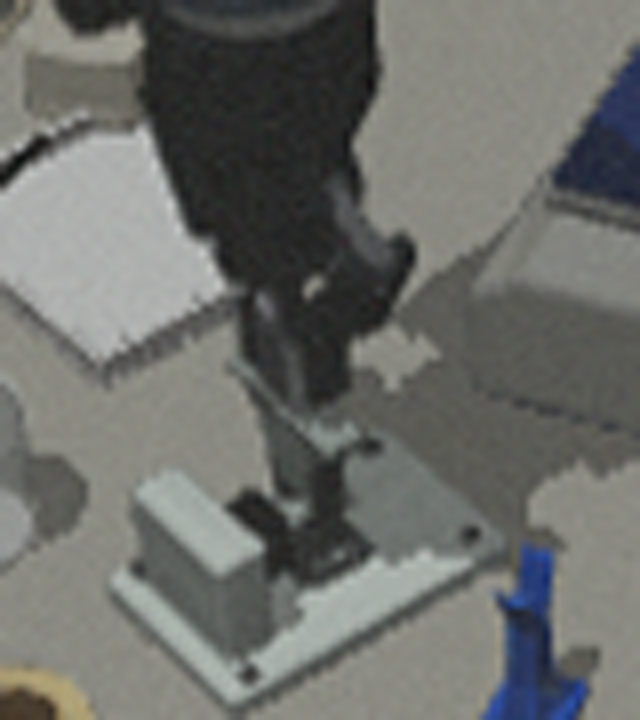

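The clip is lifted about 3.9 mm and the load reading confirms its weight. I'll lower 0.7 mm, then draw it along -x.

>>> servo_tool --rows '[[[0, 0, -0.07], 0, 1.8], [[-0.1, 0, 0], 0, 1.8], [[-0.2, 0.01, 0], 0, 1.8], [[-0.2, 0, 0], 0, 1.8], [[0, 0, 0], 0, 1.8]]'

```text
clock: 15.5
eef_pos: [613.3, 25.3, 108.8]
tcp_rot: [-3.142, -0.001, 3.101]
contact_force: [-0.9, 0.2, -2.9]
opening: 0.269
```

>>> servo_tool --rows '[[[-0.2, 0.01, 0], 0, 1.8], [[-0.2, 0, 0], 0, 1.8], [[-0.2, 0.01, 0], 0, 1.8], [[-0.2, 0.01, 0], 0, 1.8], [[0, 0, 0], 0, 1.8]]'

```text
clock: 15.92
eef_pos: [605.3, 25.7, 108.8]
tcp_rot: [-3.142, -0.0, 3.101]
contact_force: [-0.0, -0.1, -2.4]
opening: 0.271
```

```bash
python3 avg.py 4 side11; python3 -c "
from h import *
crop('side11',200,170,280,260,8,'c11')"
```

```text
16.0667 [605.69  25.64 108.91] [0.24 0.01 0.04] [ 0.07  0.11 -2.41] [0.4  0.26 0.11] 0.26872731155092267
```

View pics/c11.png

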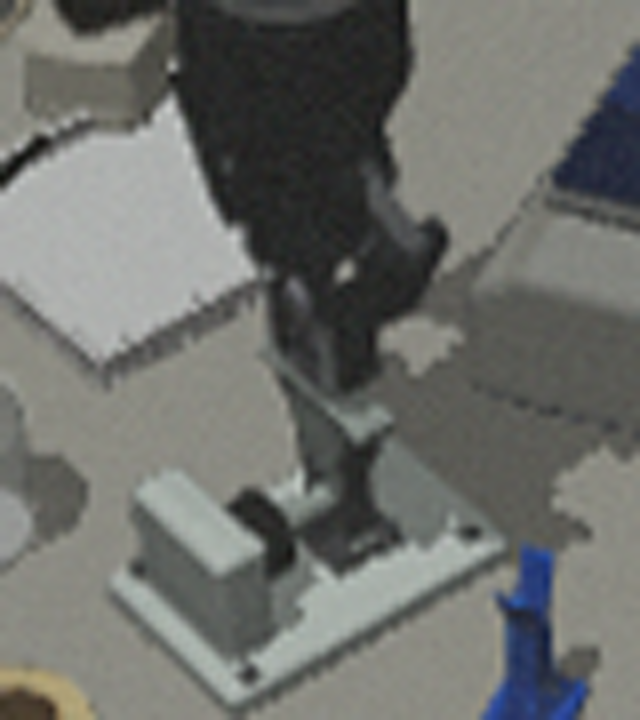

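The clip follows the wedge with no drag. Continuing off the end.

>>> servo_tool --rows '[[[-0.3, 0.01, 0], 0, 1.8], [[-0.3, 0.01, 0], 0, 1.8], [[-0.3, 0.01, 0], 0, 1.8], [[-0.3, 0.01, 0], 0, 1.8], [[-0.3, 0.01, 0], 0, 1.8]]'

```text
clock: 16.53
eef_pos: [590.4, 26.1, 108.9]
tcp_rot: [-3.142, -0.0, 3.101]
contact_force: [-0.1, -0.0, -2.8]
opening: 0.271
```

>>> servo_tool --rows '[[[-0.4, 0.01, 0], 0, 1.8], [[-0.5, 0.01, 0], 0, 1.8], [[-0.6, 0.01, 0], 0, 1.8], [[-0.6, 0.01, 0], 0, 1.8], [[-0.6, 0.01, 0], 0, 1.8]]'

```text
clock: 16.95
eef_pos: [563.1, 26.7, 108.9]
tcp_rot: [-3.142, -0.0, 3.101]
contact_force: [-0.8, 0.2, -2.2]
opening: 0.265
```

>>> servo_tool --rows '[[[-0.6, 0.01, 0], 0, 1.8], [[-0.5, 0.01, 0], 0, 1.8], [[-0.2, 0, 0], 0, 1.8], [[0, 0, 0], 0, 1.8], [[0, 0, 0], 0, 1.8]]'

```text
clock: 17.37
eef_pos: [551.1, 26.8, 109.0]
tcp_rot: [3.142, 0.0, 3.101]
contact_force: [-0.7, -0.8, -2.8]
opening: 0.27
```

```bash
python3 avg.py 5 side12; python3 -c "
from h import *
crop('side12',190,150,300,260,6,'c12')"
```

```text
17.5667 [551.2   26.82 108.97] [0.08 0.01 0.05] [-0.11 -0.17 -2.31] [0.39 0.74 0.45] 0.2677132264396153
```

View pics/c12.png

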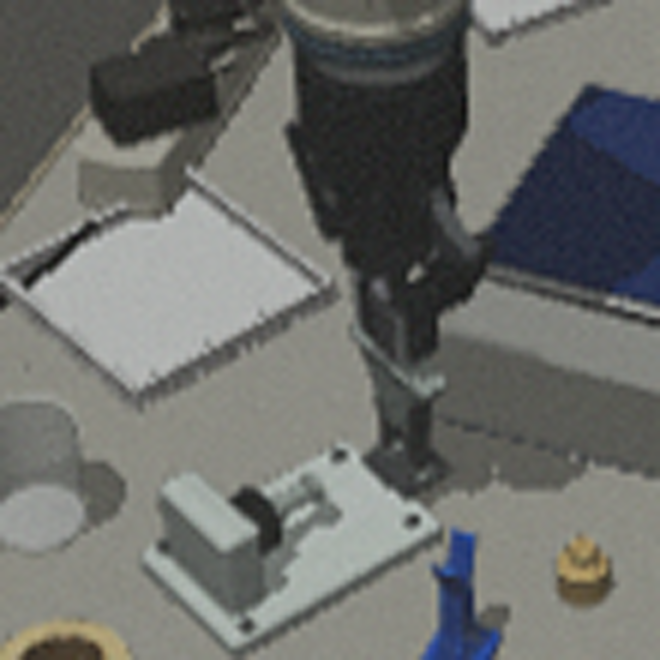

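The clip is off the spindle and spread on the wedge (crop (405,430)), and the bracket is bare. Raising and going to the tray.

>>> servo_tool --rows '[[[0, 0, 0.8], 0, 1.8], [[0, 0, 1.5], 0, 1.8], [[0, 0, 1.7], 0, 1.8], [[0, 0, 1.4], 0, 1.8], [[0, -0.8, 0.6], 0, 1.8]]'

```text
clock: 18.03
eef_pos: [552.0, 19.5, 171.3]
tcp_rot: [3.141, 0.003, 3.102]
contact_force: [0.9, -1.0, -2.0]
opening: 0.272
```

>>> servo_tool --rows '[[[0.1, -1.8, 0], 0, 1.8], [[0.1, -2.2, 0], 0, 1.8], [[0.1, -2.2, 0], 0, 1.8], [[0.1, -2.2, 0], 0, 1.8], [[0.1, -2.2, 0], 0, 1.8]]'

```text
clock: 18.45
eef_pos: [555.6, -88.7, 168.9]
tcp_rot: [-3.141, -0.0, 3.101]
contact_force: [-0.6, -0.2, -1.7]
opening: 0.273
```

>>> servo_tool --rows '[[[0, -2.2, 0], 0, 1.8], [[0, -2.2, 0], 0, 1.8], [[0, -2.0, 0], 0, 1.8], [[0, -1.4, 0], 0, 1.8], [[0, -0.8, 0], 0, 1.8]]'

```text
clock: 18.87
eef_pos: [555.6, -175.1, 168.8]
tcp_rot: [-3.141, -0.0, 3.1]
contact_force: [0.6, 0.2, -1.9]
opening: 0.271
```

>>> servo_tool --rows '[[[0, 0, -1.0], 0, 1.8], [[0, 0, -1.2], 0, 1.8], [[0, 0, -1.0], 0, 1.8], [[0, 0, 0], 0, 1.8], [[0, 0, 0], 0, 1.8]]'

```text
clock: 19.28
eef_pos: [555.0, -172.0, 135.5]
tcp_rot: [3.141, -0.003, 3.102]
contact_force: [0.2, -0.4, -2.6]
opening: 0.269
```

```bash
python3 avg.py 5 side13; python3 -c "
from h import *
crop('side13',170,100,280,230,5,'c13')"
```

```text
19.4833 [ 555.85 -172.51  136.59] [0.46 0.3  0.65] [ 0.03  0.33 -2.1 ] [0.19 0.71 0.46] 0.2654364265345368
```

View pics/c13.png

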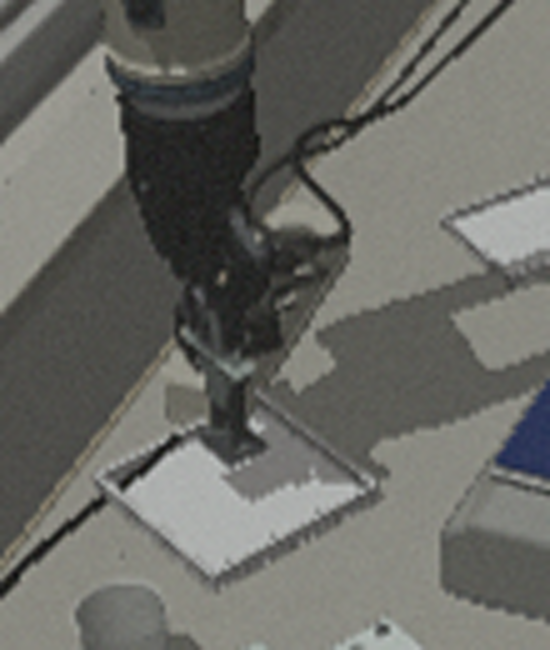

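Wedge and clip are over the tray (crop (235,430)), clear of the cable. Lowering.

>>> servo_tool --rows '[[[0, 0, -0.8], 0, 1.8], [[0, 0, -1.0], 0, 1.8], [[0, 0, -0.9], 0, 1.8], [[0, 0, -0.5], 0, 1.8], [[0, 0, 0], 0, 1.8]]'

```text
clock: 19.95
eef_pos: [554.7, -172.8, 102.9]
tcp_rot: [3.141, -0.003, 3.101]
contact_force: [-0.4, 0.4, -1.9]
opening: 0.266
```

>>> servo_tool --rows '[[[0, 0, 0], 0, 1.8], [[0, 0, 0], 0, 1.8], [[0, 0, 0], 0, 1.8], [[0, 0, 0], 0, 1.8]]'

```text
clock: 20.28
eef_pos: [556.1, -173.3, 105.3]
tcp_rot: [-3.141, 0.001, 3.101]
contact_force: [1.1, 0.1, -2.4]
opening: 0.268
```

```bash
python3 avg.py 4
```

```text
20.4333 [ 556.1  -173.26  105.24] [0.06 0.02 0.05] [ 0.22  0.2  -2.28] [0.63 0.57 0.32] 0.26848787807054175
```

>>> servo_tool --rows '[[[0, 0, -0.2], 0, 1.8], [[0, 0, -0.2], 0, 1.8], [[0, 0, -0.2], 0, 1.8], [[0, 0, 0], 0, 1.8], [[0, 0, 0], 0, 1.8]]'

```text
clock: 20.9
eef_pos: [555.7, -173.1, 98.6]
tcp_rot: [3.141, -0.001, 3.101]
contact_force: [-0.1, 0.5, -2.4]
opening: 0.269
```

>>> servo_tool --rows '[[[0, 0, -0.1], 0, 1.8], [[0, 0, 0], 0, 1.8], [[0, 0, 0], 0, 1.8]]'

```text
clock: 21.15
eef_pos: [556.0, -173.2, 98.0]
tcp_rot: [-3.142, 0.0, 3.101]
contact_force: [-0.3, -0.0, -0.4]
opening: 0.268
```

```bash
python3 avg.py 4
```

```text
21.3 [ 555.95 -173.21   98.  ] [0.02 0.01 0.01] [-0.2  -0.24 -0.8 ] [0.43 0.39 0.38] 0.2683064544963811
```

>>> servo_tool --rows '[[[0, 0, -0.04], 0, 1.8], [[0, 0, 0], 0, 1.8], [[0, 0, 0], 0, 2.2], [[0, 0, 0], 0, 2.6], [[0, 0, 0], 0, 3.0]]' --squeeze 20

```text
clock: 21.77
eef_pos: [556.0, -173.2, 97.4]
tcp_rot: [-3.142, 0.0, 3.101]
contact_force: [0.1, 0.3, -0.8]
opening: 0.352
```

>>> servo_tool --rows '[[[0, 0, 0], 0, 3.4], [[0, 0, 0], 0, 3.8], [[0, 0, 0], 0, 4.2], [[0, 0, 0], 0, 4.6], [[0, 0, 0], 0, 4.8]]'

```text
clock: 22.18
eef_pos: [555.9, -173.2, 97.4]
tcp_rot: [3.142, -0.0, 3.101]
contact_force: [0.2, -0.0, -0.4]
opening: 0.559
```

```bash
python3 avg.py 4 side14; python3 -c "
from h import *
crop('side14',170,100,280,230,5,'c14')"
```

```text
22.3333 [ 555.86 -173.16   97.44] [0.01 0.01 0.02] [ 0.25  0.22 -0.31] [0.64 0.58 0.29] 0.5596863718773627
```

View pics/c14.png

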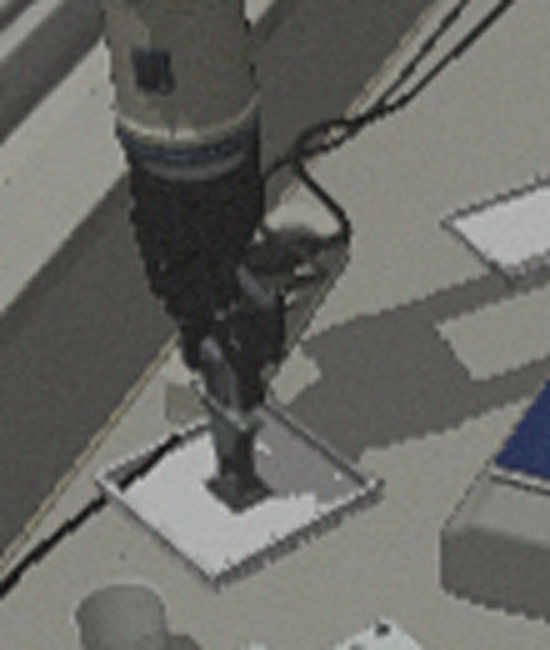

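Released, and the clip stands upright on the tray floor (crop (240,490)). Retreating straight up.

>>> servo_tool --rows '[[[0, 0, 0.5], 0, 4.8], [[0, 0, 1.0], 0, 4.8], [[0, 0, 2.0], 0, 4.8], [[0, 0, 3.0], 0, 4.8], [[0, 0, 3.0], 0, 4.8]]'

```text
clock: 22.8
eef_pos: [555.4, -173.0, 193.8]
tcp_rot: [3.141, -0.001, 3.101]
contact_force: [-0.0, -0.5, -0.7]
opening: 0.565
```

>>> servo_tool --rows '[[[0, 0, 3], 0, 4.8], [[-3, 0, 2], 0, 4.8], [[-3, 2, 0], 0, 4.8], [[-3, 2, 0], 0, 4.8], [[-3, 2, 0], 0, 4.8]]'

```text
clock: 23.22
eef_pos: [434.7, -112.8, 243.7]
tcp_rot: [-3.141, 0.002, 3.1]
contact_force: [-0.2, 0.3, 0.7]
opening: 0.563
```

>>> servo_tool --rows '[[[-3, 2.5, 0], 0, 4.8], [[-3, 2.5, 0], 0, 4.8], [[-1, 2, 0], 0, 4.8], [[0, 0, 0], 0, 4.8], [[0, 0, 0], 0, 4.8]]'

```text
clock: 23.63
eef_pos: [365.8, -42.6, 243.6]
tcp_rot: [-3.141, 0.002, 3.103]
contact_force: [-0.1, -0.8, 0.4]
opening: 0.565
```

```bash
python3 avg.py 4 side15; python3 - <<'E'
from fit import *
grab('top','top15')
a=cv2.imread('pics/side15.png')[150:240,170:260];b=cv2.imread('pics/top15.png')[130:230,295:395]
cv2.imwrite('pics/c15.png',np.hstack([cv2.resize(x,(400,400),interpolation=cv2.INTER_CUBIC) for x in(a,b)]))
CL=[((-15,-18,0),(15,18,5)),((-6,-20,5),(6,20,70))]
mk=lambda p:[(p[0],p[1],4,p[2],CL,[]),(p[0],p[1],p[3]-36,p[2],WED,[]),(556.4,-171.1,0,.012,TRAY,[])]
x,f=fit('side15',(196,168,240,212),mk,[556,-171,-.04,74],np.array([4,4,.1,4]));print(x.round(3),f)
mt=lambda p:[(p[0],p[1],4,p[2],CL,[]),(p[0],p[1],p[3]-36,p[2],WED,[]),(553.7,-175.4,0,.016,TRAY,[])]
x,f=fit('top15',(318,168,352,212),mt,[553,-175,-.04,74],np.array([4,4,.1,4]));print(x.round(3),f)
# bystander change check
for n in('top','side'):
    p,q=cv2.imread(f'pics/{n}0.png'),cv2.imread(f'pics/{n}15.png'); cv2.imwrite(f'pics/d_{n}.png',cv2.absdiff(p,q)*3)
E
```

```text
23.7833 [366.48 -43.24 243.38] [0.4 0.4 0.2] [ 0.06 -0.21 -0.31] [0.21 0.37 0.44] 0.562178050182925
[ 5.53847e+02 -1.73990e+02 -6.10000e-02  7.25130e+01] 4.9742185044191265
[ 5.53859e+02 -1.75409e+02 -2.20000e-02  7.27860e+01] 7.757361044793869
```

View pics/c15.png

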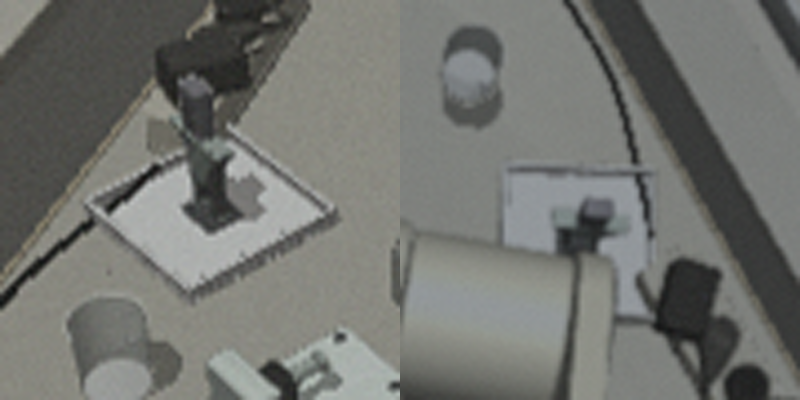

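View pics/side15.png

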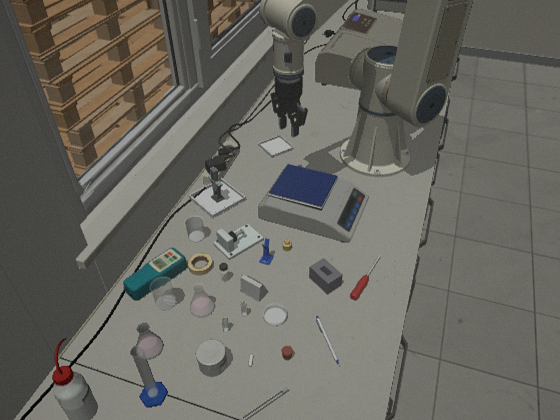

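The clip with the wedge stands upright in the tray at side pixel (217,193), and the gripper is well clear. The bystanders are at their original pixels. Handing in.

```bash
python3 -c "
from rig import r
print(r.sign_off(), r.sense()['clock'])"
```

```text
the job is handed in; nothing more can be done
the job is handed in; nothing more can be done
```

I handed the job in at about 24 s on the robot's clock. The clip, still spread on the wedge, is standing in the larger tray with the gripper well clear. No verdict was reported.

**What I did:**
- **Press:** I pressed the wedge into the clip until its flange stopped on the tail ends. It then bore down at about 18–20 N for over 1 s, and no reading showed more than about 21 N.
- **Removal:** I lifted the clip about 3 mm and drew it off the spindle. The force readings showed no drag.
- **Placing:** I set it down within about 4 mm of the tray's centre, opened the fingers and backed off straight up.

**Last checks:**
- **Clip and wedge:** The side picture shows the clip upright with the flange 68–69 mm above its foot, so it is still spread.
- **Other things on the bench:** By eye, the bystanders look unmoved in the last side picture. I did not measure their positions.

**What was weak or disagreed:**
- **Camera offset:** The two cameras differed by a steady 3–4 mm. I corrected for it using the gripped wedge.
- **Jaw angles:** I could not measure these directly.
- **Final top view:** The arm partly hid it, so the position fit from that camera is poor. It still agreed with the side camera to about 1.5 mm.

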